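# One test stroke on the contact tester

### The arm

A 6-joint arm with a two-finger parallel gripper is mounted at the origin on the work surface. World frame = base frame: x ahead of the robot, y to its left, z up, the work surface at z = 0. Lengths are in m, angles in rad, forces in N, time in s.
With the tool pointing down it reaches from about 0.425 to 0.95 m from the base axis. Payload 3.5 kg.
Tool frame: the origin (TCP) lies on the centre line of the jaws, within the pads' length; the fingertips stand 14 mm ahead of it and the grasp point (between the pads) lies 5 mm behind it (ctrl.tip_reach is the distance from the TCP to the fingertips, in m); z points along the fingers, y is the line along which they close (so a half turn about z gives the same grasp; the last joint's range is limited). The gripper opens to 85 mm and grips with 20 to 120 N. Pads are 22 mm wide; open, the fingers measure 114 mm over their backs; the gripper's body (76 mm by 85 mm) begins 54 mm behind the grasp point. The pads swing forward as they close: fully open they stand 13 mm farther back than shut.
Start: joints at [1.189, 0.286, 1.577, -0, 1.279, -0.15], TCP at [0.155, 0.657, 0.245] pointing down, gripper open.
Joint ranges: [-2.77, 2.77], [-0.9, 2.22], [0.21, 2.48], [-1.53, 4.67], [0.24, 2.81], [-2.84, 2.84]. Speed limits (rad/s): [2.79, 2.79, 3.14, 3.14, 3.14, 3.14].

### API

Orientations are given as a unit quaternion [x, y, z, w].
In Python, from plant import get_state, imaging, workorder, ctrl gives the robot as it stands. The module is installed in compiled form; this text tells all that it offers.
- The arm moves only by the shell command python3 -m jog 'ROWS' [FORCE]. ROWS is JSON, a list of rows, each a list of 7 numbers: the closure, from 0 (fully open) to 1 (shut), then the shift along the tool's x, y, z in mm, then the turn, a rotation vector about the tool's x, y, z in rad. In form: [[gripper, tx, ty, tz, ax, ay, az], ...]. A call has 1 to 12 rows; each row is the pose to reach, as a shift and turn from the pose commanded when the call began, along the tool's axes at that moment; what a row does not reach only later rows make up. A row lasts 1/10 s, in which the tool goes at most 50 mm and 8.59 degrees, less where a joint would pass 70% of its speed; a pose out of reach is approached as far as the arm can. A call with a gripper value outside its range is refused whole. The fingers move at their own pace and stop on an object; FORCE is the grip in N (left out, the last holds). Time passes only in rows, so rows that repeat a pose let the fingers close. It gives the time, the measured TCP pose, the force, the opening and the grip force at its end, in the units of the state.
- get_state(): the state, without advancing time (a new reading comes with each control period).
- imaging.read_camera(name): name is "side" or "top"; returns a dict with "image" (480x640x3 uint8, blue, green, red), "fx", "fy", "cx", "cy" (pixels), "k1" (the pictures are not rectified: a ray, as slopes to the right and down, at radius r is drawn at 1 + k1 r^2 times it, then the intrinsics apply), "R" (3x3) and "t" (3): a world point X has camera coordinates R X + t. Camera axes: x right, y down, z forward; pixel columns grow to the right and rows downward; lengths in m; the calibration is good to about 2 mm. A picture is of the moment at which its call begins. There is no depth.
- workorder.sign_off(): hands the job in; it is judged then, once.
The state is a dict: "time": time; "qpos": joint angles; "dq": joint speeds; "joint_efforts": joint torques, N m; "eef_pos": TCP position; "tcp_rot": TCP orientation; "contact_force": force on the tool from outside, world axes, zero at the start; "wrist_torque": the same for the moment, N m; "opening": opening from 0.0 (shut) to 1.0 (fully open); "finger_force": force on a finger pad.
Only numpy, scipy, OpenCV 4.12 (cv2) and the standard library are available. Lean on these libraries where they do the work, as an engineer would, in place of code of your own. Each camera call takes 0.05 s, during which the arm holds its last target. There are 200 camera calls.

### The job

Two hand-cranked contact testers stand on the bench; one has a black sensor module in its nest, the other nest is empty. On the tester with the module, turn the flywheel by its upright crank handle exactly one full turn clockwise (seen from above), so that the probe head goes out against the module and comes back again, stop with the handle back at the home pointer where it began, and let go. Leave the empty tester's flywheel alone.

Things in the scene. Friction and masses are not known exactly. Their poses are not given: they have to be found in the camera images.
- flywheel (a joint): Loaded tester's flywheel (black module 20x78x50 mm stands in its nest): flat dark steel wheel, 160 mm across, upright axis, top 126 mm above the bench. Rad, about 0 at the start (handle at the home pointer, nest side), growing clockwise from above; 6.283 is one turn. Turns with 3 N at the handle, stays where left; stop at -0.12, none at one turn. Probe head furthest out at 3.14, back at 6.283.
- crank_handle (a point): Middle of the upright black crank handle on the loaded tester's flywheel: a round sleeve 25 mm in diameter and 52 mm tall (129 to 181 mm above the bench), 60 mm out from the wheel's axis. It spins freely on its pin, so a gripper may hold it without turning as the wheel goes round.
- wheel_axis (a point): Point on the upright axis of the loaded tester's flywheel, 155 mm above the bench, level with the middle of the handle (the hub lies below). Its x axis points from the wheel's axis to the home pointer and the nest, z up. Nothing on the tester but the handle is higher than 126 mm.
- flywheel_b (a joint): Flywheel of the other tester, built the same but with an empty nest; about 0 as it starts, rad, growing clockwise seen from above. To be left alone.

How it is judged:
By the outcome, as a careful person would: the job done as asked, in the order asked, and still so for the second after the job is handed in, with the robot touching nothing.
It also fails if it takes over 45 s, if anything falls off the work surface, if the arm or the gripper's body presses on something with over 40 N, if the wrist force passes 120 N, or if a joint passes its speed limit or range.

## Working session

There is one attempt and no reset: what is moved stays moved. The work goes in short steps, Python scripts to look and compute and a shell command to move; the robot and the scene stay as the last step left them, time stands still between calls to the robot, and variables do not carry over. Pictures are saved under pics/ and viewed, at most 10 in all, crops included, and the job is handed in when it is done.

```bash
mkdir -p pics; cat > h.py <<'E'
import numpy as np, cv2
from plant import get_state, imaging, workorder, ctrl
def cast(c,u,v,z):
    K=np.array([[c['fx'],0,c['cx']],[0,c['fy'],c['cy']],[0,0,1.]])
    R=np.array(c['R']);t=np.array(c['t'])
    d=cv2.undistortPoints(np.array([[[u,v]]],float),K,np.array([c['k1'],0,0,0.]))[0,0]
    o=-R.T@t; r=R.T@np.array([d[0],d[1],1]); return o+r*(z-o[2])/r[2]
E
python3 - <<'E'
from h import *
for n in ('top','side'):
    c=imaging.read_camera(n); cv2.imwrite(f'pics/{n}0.png',c['image']); print(n,c['k1'],-np.array(c['R']).T@c['t'])
s=get_state();print(s)
E
```

```text
top -0.06704593909983962 [ 0.46825975 -0.00938757  0.89055252]
side -0.01643942383894051 [0.47972361 0.63725796 0.6463261 ]
{'time': 0.1, 'qpos': array([ 1.18902227e+00,  2.87128565e-01,  1.57801093e+00, -7.27067193e-07,
        1.27859583e+00, -1.50011573e-01]), 'dq': array([ 0.00015691, -0.00199532, -0.00230994, -0.00219749, -0.0010732 ,
       -0.00032811]), 'joint_efforts': array([ 6.07564652e-05, -4.07300949e+01, -2.93695933e+01, -1.40644147e-04,
        3.40568229e-03, -1.29599380e-05]), 'eef_pos': array([0.15481299, 0.65643719, 0.24406178]), 'tcp_rot': array([ 1.15621894e-01,  9.93292721e-01, -1.03377750e-03, -2.81179681e-04]), 'contact_force': array([ 0.94708788,  0.22043397, -0.23572717]), 'wrist_torque': array([-3.43557249e-02,  1.17316449e-02,  5.41973998e-05]), 'finger_force': 0.0, 'opening': 1.0011052390817068}
```

View pics/top0.png

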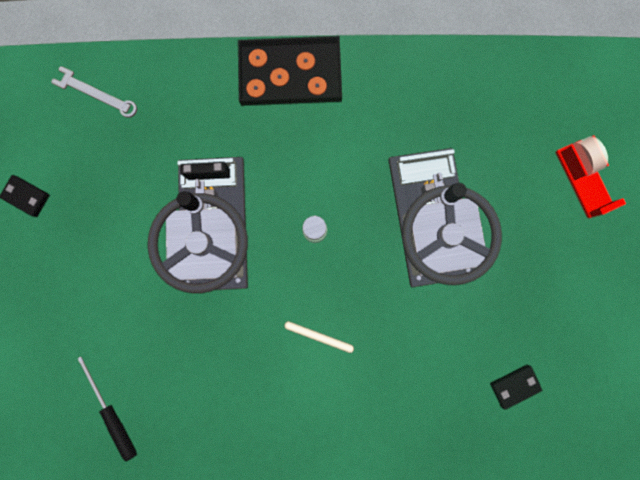

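View pics/side0.png

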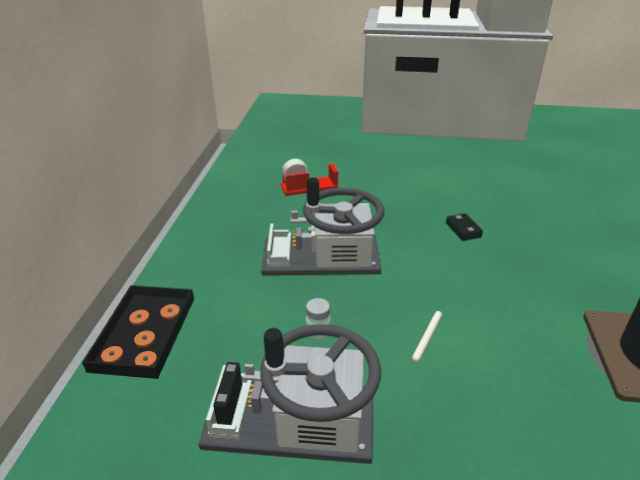

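The loaded tester is on the left in the top view: wheel centre about (197,242), handle about (188,200), module at (205,170). In the side view it is the near one: handle (274,345), wheel centre (320,370). The other tester's nest is empty.

```bash
python3 - <<'E'
from h import *
c=imaging.read_camera('top'); g=cv2.cvtColor(c['image'],cv2.COLOR_BGR2GRAY)
x0,y0=130,175
h=cv2.HoughCircles(cv2.resize(g[y0:310,x0:265],None,fx=4,fy=4,interpolation=cv2.INTER_CUBIC),cv2.HOUGH_GRADIENT,1,200,param1=100,param2=20,minRadius=180,maxRadius=210)[0][0]
u,v,r=h[0]/4+x0,h[1]/4+y0,h[2]/4
ax=cast(c,u,v,.122); print(u,v,r,'axis',ax,'rad',np.linalg.norm(cast(c,u+r,v,.122)-ax))
def blob(c,b,th,n):
    g=c['image'].max(2); m=np.zeros_like(g); m[b[1]:b[3],b[0]:b[2]]=(g[b[1]:b[3],b[0]:b[2]]<th)
    k,l,s,ce=cv2.connectedComponentsWithStats(m); i=1+s[1:,4].argmax(); print(n,s[i],ce[i]); return ce[i],s[i]
p,s=blob(c,(170,185,215,215),32,'top'); print(cast(c,*p,.160))
sd=imaging.read_camera('side'); q,s=blob(sd,(255,320,295,375),32,'side'); print(cast(sd,*q,.155), 'top',cast(sd,q[0],s[1]+6,.181))
# triangulate
def ray(c,p): a=cast(c,*p,.3);b=cast(c,*p,.0);return a,(b-a)/np.linalg.norm(b-a)
a,d=ray(c,p);b,e=ray(sd,q); k=np.linalg.lstsq(np.c_[d,-e],b-a,rcond=None)[0]; P=a+k[0]*d;Q=b+k[1]*e;print('tri',P,Q)
H=(P+Q)/2; print('r',np.linalg.norm((H-ax)[:2]),'dir',np.arctan2(*(H-ax)[[1,0]]))
E
```

```text
Traceback (most recent call last):
TypeError: 'NoneType' object is not subscriptable
```

```bash
cat > m.py <<'E'
from h import *
c=imaging.read_camera('top'); g=cv2.GaussianBlur(cv2.cvtColor(c['image'],cv2.COLOR_BGR2GRAY),(3,3),0)
x0,y0=130,165
h=cv2.HoughCircles(cv2.resize(g[y0:310,x0:265],None,fx=2,fy=2),cv2.HOUGH_GRADIENT,2,200,param1=60,param2=20,minRadius=88,maxRadius=108)
h=h[0][0]
u,v,r=h[0]/2+x0,h[1]/2+y0,h[2]/2
ax=cast(c,u,v,.122); print(u,v,r,'axis',ax,'rad',np.linalg.norm(cast(c,u+r,v,.122)-ax))
def blob(c,b,n):
    g=c['image'].max(2); w=g[b[1]:b[3],b[0]:b[2]]; th=int(w.min())+25; print('min',w.min(),w.max()); m=np.zeros_like(g); m[b[1]:b[3],b[0]:b[2]]=w<th
    k,l,s,ce=cv2.connectedComponentsWithStats(m); i=1+s[1:,4].argmax(); print(n,s[i],ce[i]); return ce[i],s[i]
p,s=blob(c,(170,185,215,215),'top'); print(cast(c,*p,.160))
sd=imaging.read_camera('side'); q,s=blob(sd,(255,320,295,375),'side'); print(cast(sd,*q,.155))
def ray(c,p): a=cast(c,*p,.3);b=cast(c,*p,.0);return a,(b-a)/np.linalg.norm(b-a)
a,d=ray(c,p);b,e=ray(sd,q); k=np.linalg.lstsq(np.c_[d,-e],b-a,rcond=None)[0]; P=a+k[0]*d;Q=b+k[1]*e;print('tri',P,Q)
H=(P+Q)/2; print('r',np.linalg.norm((H-ax)[:2]),'dir',np.arctan2(*(H-ax)[[1,0]]))
E
python3 m.py
```

```text
198.5 243.5 51.2 axis [0.53852184 0.18608139 0.122     ] rad 0.080872509280151
min 0 244
top [182 194  16  16 117] [191.56410256 203.65811966]
[0.59556941 0.1876646  0.16      ]
min 34 195
side [264 329  31  39 660] [274.19848485 347.12878788]
[0.60072373 0.19086397 0.155     ]
tri [0.59678458 0.18954547 0.15302687] [0.60101111 0.18980376 0.15383307]
r 0.06048284093848646 dir 0.05944404507852284
```

Axis (0.539, 0.186), handle (0.599, 0.190), radius 60.5 mm and rim 81 mm all match the given sizes. Moving above the handle: tool shift about (-539, -352, 0) mm.

```bash
python3 -m jog '[[0,-15,-10,0,0,0,0],[0,-45,-29,0,0,0,0],[0,-85,-55,0,0,0,0],[0,-125,-82,0,0,0,0],[0,-165,-108,0,0,0,0],[0,-205,-134,0,0,0,0],[0,-245,-160,0,0,0,0],[0,-285,-186,0,0,0,0],[0,-325,-212,0,0,0,0],[0,-365,-238,0,0,0,0],[0,-400,-261,0,0,0,0],[0,-430,-281,0,0,0,0]]' 30; python3 -m jog '[[0,-30,-20,0,0,0,0],[0,-60,-40,0,0,0,0],[0,-85,-56,0,0,0,0],[0,-100,-66,0,0,0,0],[0,-109,-71,0,0,0,0],[0,-109,-71,0,0,0,0],[0,-109,-71,0,0,0,0]]'
python3 - <<'E'
from h import *
from scipy.spatial.transform import Rotation as Ro
s=get_state();print(s['time'],s['eef_pos'],s['contact_force'],s['qpos']);M=Ro.from_quat(s['tcp_rot']).as_matrix();print(M, 1000*M.T@(np.array([.599,.1897,.150])-s['eef_pos']))
c=imaging.read_camera('side');cv2.imwrite('pics/s1.png',c['image'])
E
```

```text
time: 1.45
eef_pos: [0.5103, 0.2816, 0.2455]
tcp_rot: [0.116, 0.993, -0.0, 0.0]
contact_force: [0.5, 0.4, -0.3]
opening: 1.0
finger_force: 0.0
time: 2.15
eef_pos: [0.5981, 0.1911, 0.2452]
tcp_rot: [0.115, 0.993, 0.0, -0.0]
contact_force: [-1.3, -0.0, 0.7]
opening: 0.998
finger_force: 0.0
2.15 [0.59810996 0.19110597 0.24520137] [-1.25831692 -0.04643328  0.73936862] [ 1.47706109e-01  1.84626994e-01  1.69803606e+00  4.52933972e-04
  1.25963840e+00 -1.19198118e+00]
[[-9.73380841e-01  2.29192396e-01 -7.64506248e-04]
 [ 2.29192211e-01  9.73381131e-01  3.22179975e-04]
 [ 8.17997157e-04  1.38384937e-04 -9.99999656e-01]] [-1.26645479 -1.17772792 95.20020834]
```

View pics/s1.png

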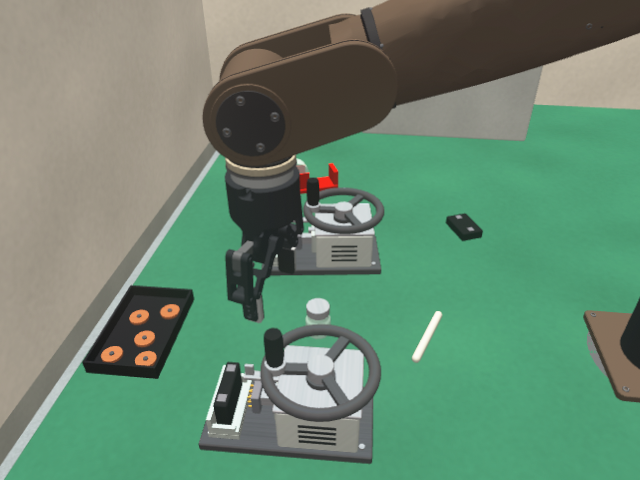

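The gripper stands over the loaded tester: near finger at (253,310), far finger at (287,265), their middle in line with the handle at (274,330). Descending, then closing.

```bash
python3 -m jog '[[0,-1,-1,10,0,0,0],[0,-1,-1,25,0,0,0],[0,-1,-1,40,0,0,0],[0,-1,-1,55,0,0,0],[0,-1,-1,70,0,0,0],[0,-1,-1,82,0,0,0],[0,-1,-1,90,0,0,0],[0,-1,-1,94,0,0,0],[0,-1,-1,94,0,0,0],[0,-1,-1,94,0,0,0]]'; python3 - <<'E'
from h import *
for n in('top','side'):
    c=imaging.read_camera(n);cv2.imwrite(f'pics/{n}2.png',c['image'])
E
```

```text
time: 3.2
eef_pos: [0.6, 0.1894, 0.152]
tcp_rot: [0.116, 0.993, 0.0, 0.001]
contact_force: [-0.6, 0.0, 0.8]
opening: 0.999
finger_force: 0.0
```

View pics/side2.png

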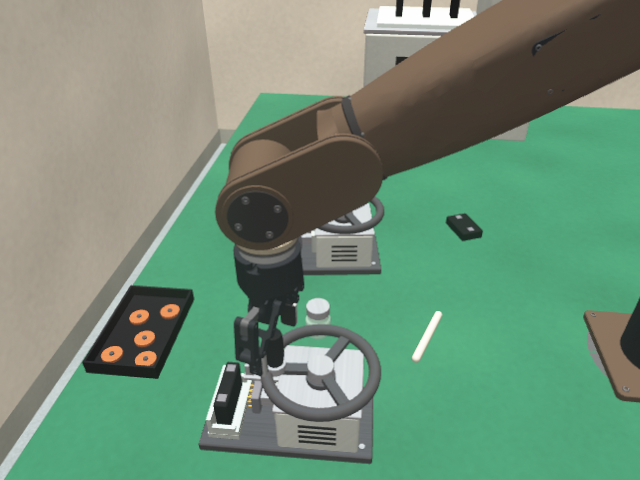

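The handle (275,348) is between the fingers, with the near finger at (248,345). Closing gently, slowly.

```bash
python3 -m jog '[[0.3,0,0,0,0,0,0],[0.5,0,0,0,0,0,0],[0.6,0,0,0,0,0,0],[0.7,0,0,0,0,0,0],[0.8,0,0,0,0,0,0],[0.9,0,0,0,0,0,0],[1,0,0,0,0,0,0],[1,0,0,0,0,0,0],[1,0,0,0,0,0,0],[1,0,0,0,0,0,0]]' 30; python3 - <<'E'
from h import *
c=imaging.read_camera('side');cv2.imwrite('pics/s3.png',c['image'][250:480,150:450].repeat(2,0).repeat(2,1));print(get_state()['contact_force'])
E
```

```text
time: 4.3
eef_pos: [0.6002, 0.1895, 0.1521]
tcp_rot: [0.116, 0.993, 0.0, 0.001]
contact_force: [2.2, 2.7, 4.9]
opening: 0.282
finger_force: 30.0
[1.69483072 1.86486047 5.11546018]
```

View pics/s3.png

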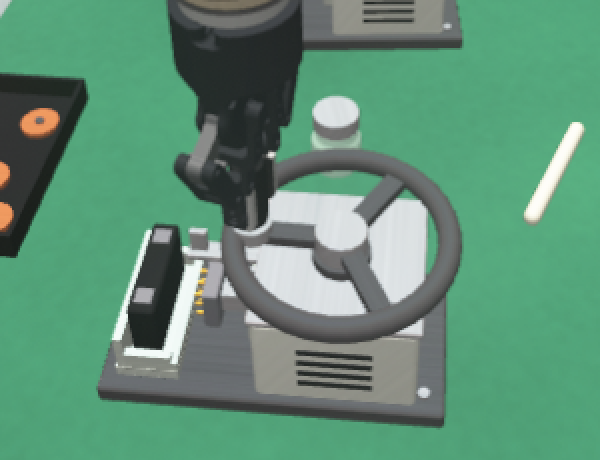

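The handle is gripped (opening 24 mm). Working out the circle, in tool axes.

```bash
cat > arc.py <<'E'
import sys; from h import *
f0,a,b,st=map(float,sys.argv[1:5]); R=60; T=np.array([[-.9734,.2292],[.2292,.9734]])
q=lambda d:R*np.array([np.cos(f0-np.radians(d)),np.sin(f0-np.radians(d))])
for d in np.arange(a+st,b+.1,st): print(int(d),(T@(q(d)-q(a))).round(1))
E
python3 arc.py .05 0 60 6; python3 arc.py .05 60 180 10;python3 arc.py .05 180 300 10;python3 arc.py .05 300 360 6
```

```text
6 [-1.4 -6.1]
12 [ -2.2 -12.3]
18 [ -2.3 -18.6]
24 [ -1.8 -24.9]
30 [ -0.6 -31.1]
36 [  1.2 -37.1]
42 [  3.7 -42.8]
48 [  6.7 -48.3]
54 [ 10.3 -53.5]
60 [ 14.4 -58.2]
70 [ 7.9 -6.9]
80 [ 16.8 -12.3]
90 [ 26.6 -16. ]
100 [ 36.9 -18.1]
110 [ 47.3 -18.3]
120 [ 57.6 -16.7]
130 [ 67.5 -13.3]
140 [76.7 -8.2]
150 [84.8 -1.7]
160 [91.7  6.2]
170 [97.1 15.2]
180 [100.9  24.9]
190 [ 2.  10.3]
200 [ 2.2 20.7]
210 [ 0.6 31.1]
220 [-2.8 40.9]
230 [-7.8 50.1]
240 [-14.4  58.2]
250 [-22.3  65.1]
260 [-31.2  70.5]
270 [-41.   74.3]
280 [-51.3  76.3]
290 [-61.7  76.5]
300 [-72.   74.9]
306 [-6.  -1.8]
312 [-11.8  -4.3]
318 [-17.3  -7.3]
324 [-22.4 -10.9]
330 [-27.2 -15. ]
336 [-31.5 -19.6]
342 [-35.3 -24.6]
348 [-38.5 -30. ]
354 [-41.2 -35.7]
360 [-43.2 -41.6]
```

```bash
python3 -m jog '[[1,-0.5,-2,0,0,0,0],[1,-1.4,-6.1,0,0,0,0],[1,-2.2,-12.3,0,0,0,0],[1,-2.3,-18.6,0,0,0,0],[1,-1.8,-24.9,0,0,0,0],[1,-0.6,-31.1,0,0,0,0],[1,-0.6,-31.1,0,0,0,0]]'
```

```text
time: 5.05
eef_pos: [0.592, 0.1586, 0.1521]
tcp_rot: [0.116, 0.993, -0.0, -0.001]
contact_force: [-2.2, 1.3, 8.5]
opening: 0.281
finger_force: 30.3
```

```bash
python3 -m jog '[[1,1.8,-6,0,0,0,0],[1,4.3,-11.7,0,0,0,0],[1,7.3,-17.2,0,0,0,0],[1,10.9,-22.4,0,0,0,0],[1,15,-27.1,0,0,0,0],[1,15,-27.1,0,0,0,0]]'; python3 -m jog '[[1,7.9,-6.9,0,0,0,0],[1,16.8,-12.3,0,0,0,0],[1,26.6,-16,0,0,0,0],[1,36.9,-18.1,0,0,0,0],[1,47.3,-18.3,0,0,0,0],[1,57.6,-16.7,0,0,0,0],[1,57.6,-16.7,0,0,0,0]]'
python3 -c "
from arc import *" .05 120 180 10
```

```text
time: 5.65
eef_pos: [0.5707, 0.1371, 0.1521]
tcp_rot: [0.116, 0.993, 0.001, -0.002]
contact_force: [-4.2, 5.3, 9.4]
opening: 0.278
finger_force: 30.4
time: 6.35
eef_pos: [0.5124, 0.1355, 0.1521]
tcp_rot: [0.116, 0.993, 0.003, 0.001]
contact_force: [1.7, 10.1, 3.9]
opening: 0.279
finger_force: 30.5
130 [9.9 3.4]
140 [19.1  8.4]
150 [27.2 15. ]
160 [34.1 22.9]
170 [39.5 31.8]
180 [43.2 41.6]
```

```bash
python3 -m jog '[[1,9.9,3.4,0,0,0,0],[1,19.1,8.4,0,0,0,0],[1,27.2,15,0,0,0,0],[1,34.1,22.9,0,0,0,0],[1,39.5,31.8,0,0,0,0],[1,43.2,41.6,0,0,0,0],[1,43.2,41.6,0,0,0,0]]'; python3 - <<'E'
from h import *
c=imaging.read_camera('side');cv2.imwrite('pics/s4.png',c['image'][250:480,150:450].repeat(2,0).repeat(2,1))
E
```

```text
time: 7.05
eef_pos: [0.4803, 0.1841, 0.1521]
tcp_rot: [0.115, 0.993, 0.0, 0.001]
contact_force: [2.7, 2.3, 5.6]
opening: 0.283
finger_force: 30.9
```

View pics/s4.png

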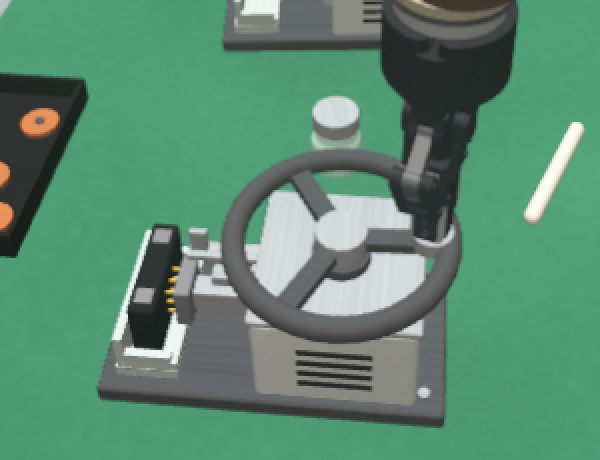

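Half a turn is done: the handle is held at (430,235) on the far side and the probe pins are out against the module (170,290). Continuing.

```bash
python3 -m jog '[[1,2,10.3,0,0,0,0],[1,2.2,20.7,0,0,0,0],[1,0.6,31.1,0,0,0,0],[1,-2.8,40.9,0,0,0,0],[1,-7.8,50.1,0,0,0,0],[1,-14.4,58.2,0,0,0,0],[1,-14.4,58.2,0,0,0,0]]'; python3 -m jog '[[1,-7.9,6.9,0,0,0,0],[1,-16.8,12.3,0,0,0,0],[1,-26.6,16.1,0,0,0,0],[1,-36.9,18.1,0,0,0,0],[1,-47.3,18.3,0,0,0,0],[1,-57.6,16.7,0,0,0,0],[1,-57.6,16.7,0,0,0,0]]'
```

```text
time: 7.8
eef_pos: [0.5067, 0.2386, 0.1521]
tcp_rot: [0.116, 0.993, 0.001, -0.001]
contact_force: [-1.4, 5.7, 7.7]
opening: 0.281
finger_force: 31.3
time: 8.5
eef_pos: [0.5687, 0.2415, 0.1522]
tcp_rot: [0.116, 0.993, 0.002, 0.002]
contact_force: [4.9, 5.7, 2.9]
opening: 0.286
finger_force: 30.9
```

```bash
python3 -m jog '[[1,-6,-1.8,0,0,0,0],[1,-11.8,-4.3,0,0,0,0],[1,-17.3,-7.3,0,0,0,0],[1,-22.4,-10.9,0,0,0,0],[1,-27.2,-15,0,0,0,0],[1,-31.5,-19.6,0,0,0,0],[1,-35.3,-24.6,0,0,0,0],[1,-38.5,-30,0,0,0,0],[1,-41.2,-35.7,0,0,0,0],[1,-43.2,-41.6,0,0,0,0],[1,-43.2,-41.6,0,0,0,0],[1,-43.2,-41.6,0,0,0,0]]'
```

```text
time: 9.7
eef_pos: [0.6001, 0.1886, 0.1522]
tcp_rot: [0.116, 0.993, -0.001, 0.001]
contact_force: [1.9, 0.4, 6.7]
opening: 0.284
finger_force: 31.1
```

Back within 1 mm of the start. Releasing and rising.

```bash
python3 -m jog '[[0.6,0,0,0,0,0,0],[0.4,0,0,0,0,0,0],[0.2,0,0,0,0,0,0],[0,0,0,0,0,0,0],[0,0,0,0,0,0,0],[0,0,0,0,0,0,0],[0,0,0,0,0,0,0]]'; python3 -m jog '[[0,0,0,-8,0,0,0],[0,0,0,-25,0,0,0],[0,0,0,-45,0,0,0],[0,0,0,-65,0,0,0],[0,0,0,-85,0,0,0],[0,0,0,-105,0,0,0],[0,30,20,-115,0,0,0],[0,70,50,-115,0,0,0],[0,115,80,-115,0,0,0],[0,160,110,-115,0,0,0],[0,200,140,-115,0,0,0],[0,230,160,-115,0,0,0]]'; python3 -m jog '[[0,40,25,0,0,0,0],[0,80,50,0,0,0,0],[0,120,75,0,0,0,0],[0,150,95,0,0,0,0],[0,170,105,0,0,0,0],[0,170,105,0,0,0,0]]'; python3 m.py
python3 - <<'E'
from h import *
c=imaging.read_camera('top')['image']; a=cv2.imread('pics/top0.png')
f=lambda i:i[140:310,140:270].repeat(3,0).repeat(3,1)
cv2.imwrite('pics/cmp.png',np.hstack([f(a),f(c)])); print(get_state()['contact_force'])
E
```

```text
time: 10.4
eef_pos: [0.5995, 0.1893, 0.1513]
tcp_rot: [0.116, 0.993, -0.0, -0.0]
contact_force: [-0.3, -0.0, -0.2]
opening: 0.998
finger_force: 0.0
time: 11.6
eef_pos: [0.411, 0.3996, 0.2687]
tcp_rot: [0.115, 0.993, 0.001, 0.001]
contact_force: [0.4, -0.6, 0.1]
opening: 1.0
finger_force: 0.0
time: 12.2
eef_pos: [0.2689, 0.541, 0.2683]
tcp_rot: [0.114, 0.994, 0.001, 0.0]
contact_force: [-0.3, -0.1, 0.9]
opening: 1.004
finger_force: 0.0
196.5 242.5 51.2 axis [0.54014833 0.1892715  0.122     ] rad 0.0809149551758421
min 3 241
top [185 193  17  17 124] [194.99193548 203.36290323]
[0.5959305  0.18245154 0.16      ]
min 33 197
side [265 325  30  39 644] [274.82453416 344.03881988]
[0.6010064 0.1854692 0.155    ]
tri [0.59712635 0.18424843 0.15315717] [0.60126634 0.1845009  0.15394696]
r 0.059250711246143034 dir -0.08274031171453572
[-1.18284757 -0.42296104 -0.15398339]
```

View pics/cmp.png

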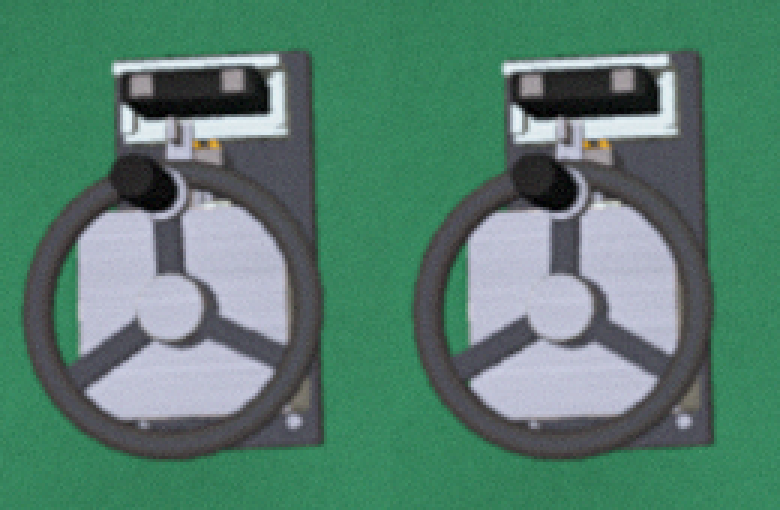

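The view shows the handle 3.4 px (5.3 mm, about 0.087 rad) past where it began: (147,175) on the left against (537,175)-390+~10 on the right. The first grip had pushed it forward, so my grip point carried a bias of about 5 mm in y. I'll regrip 5.3 mm further +y to bring it to the pointer.

```bash
python3 -m jog '[[0,-20,-13,0,0,0,0],[0,-55,-36,0,0,0,0],[0,-95,-62,0,0,0,0],[0,-135,-88,0,0,0,0],[0,-175,-114,0,0,0,0],[0,-215,-140,0,0,0,0],[0,-255,-166,0,0,0,0],[0,-295,-192,0,0,0,0],[0,-335,-218,0,0,0,0],[0,-370,-241,0,0,0,0],[0,-390,-254,0,0,0,0],[0,-398.8,-259.8,0,0,0,0]]'; python3 -m jog '[[0,0,0,10,0,0,0],[0,0,0,30,0,0,0],[0,0,0,50,0,0,0],[0,0,0,70,0,0,0],[0,0,0,90,0,0,0],[0,0,0,105,0,0,0],[0,0,0,113,0,0,0],[0,0,0,115,0,0,0],[0,0,0,115,0,0,0]]'; python3 -m jog '[[0.3,0,0,0,0,0,0],[0.5,0,0,0,0,0,0],[0.55,0,0,0,0,0,0],[0.6,0,0,0,0,0,0],[0.65,0,0,0,0,0,0],[0.7,0,0,0,0,0,0],[0.75,0,0,0,0,0,0],[0.8,0,0,0,0,0,0],[1,0,0,0,0,0,0],[1,0,0,0,0,0,0],[1,0,0,0,0,0,0]]' 30
```

```text
time: 13.55
eef_pos: [0.6013, 0.191, 0.2666]
tcp_rot: [0.118, 0.993, -0.0, 0.0]
contact_force: [-0.3, -0.0, 0.2]
opening: 1.0
finger_force: 0.0
time: 14.45
eef_pos: [0.5996, 0.1949, 0.1516]
tcp_rot: [0.116, 0.993, 0.0, 0.0]
contact_force: [-0.0, -0.8, 0.4]
opening: 1.002
finger_force: 0.0
time: 15.55
eef_pos: [0.5997, 0.1947, 0.1519]
tcp_rot: [0.116, 0.993, -0.0, 0.0]
contact_force: [-1.6, -2.6, 4.9]
opening: 0.284
finger_force: 29.9
```

```bash
python3 -m jog '[[0.6,0,0,0,0,0,0],[0.4,0,0,0,0,0,0],[0.2,0,0,0,0,0,0],[0,0,0,0,0,0,0],[0,0,0,0,0,0,0],[0,0,0,0,0,0,0],[0,0,0,0,0,0,0]]'; python3 -m jog '[[0,0,0,-8,0,0,0],[0,0,0,-25,0,0,0],[0,0,0,-45,0,0,0],[0,0,0,-65,0,0,0],[0,0,0,-85,0,0,0],[0,0,0,-105,0,0,0],[0,30,20,-115,0,0,0],[0,70,50,-115,0,0,0],[0,115,80,-115,0,0,0],[0,160,110,-115,0,0,0],[0,200,140,-115,0,0,0],[0,230,160,-115,0,0,0]]'; python3 -m jog '[[0,40,25,0,0,0,0],[0,80,50,0,0,0,0],[0,120,75,0,0,0,0],[0,150,95,0,0,0,0],[0,170,105,0,0,0,0],[0,170,105,0,0,0,0]]'; python3 m.py
python3 - <<'E'
from h import *
c=imaging.read_camera('top')['image']; a=cv2.imread('pics/top0.png')
f=lambda i:i[140:310,140:270].repeat(3,0).repeat(3,1)
cv2.imwrite('pics/cmp2.png',np.hstack([f(a),f(c)]))
E
```

```text
time: 16.25
eef_pos: [0.5995, 0.1947, 0.1513]
tcp_rot: [0.116, 0.993, 0.0, -0.0]
contact_force: [-0.0, 0.0, 0.5]
opening: 1.003
finger_force: 0.0
time: 17.45
eef_pos: [0.411, 0.405, 0.2687]
tcp_rot: [0.115, 0.993, 0.001, 0.001]
contact_force: [0.7, -0.1, 0.1]
opening: 1.002
finger_force: 0.0
time: 18.05
eef_pos: [0.2689, 0.5464, 0.2683]
tcp_rot: [0.114, 0.994, 0.001, 0.0]
contact_force: [0.8, -0.5, 1.3]
opening: 0.998
finger_force: 0.0
196.5 243.5 50.1 axis [0.53856793 0.18925494 0.122     ] rad 0.07916705287570754
min 0 241
top [180 194  18  16 120] [191.175 203.6  ]
[0.59566852 0.18825859 0.16      ]
min 34 195
side [264 329  31  39 658] [274.06990881 347.29331307]
[0.60083096 0.19116445 0.155     ]
tri [0.59684037 0.19007645 0.15328069] [0.60105632 0.19033435 0.15408573]
r 0.06038790258846124 dir 0.01573997441973027
```

View pics/cmp2.png

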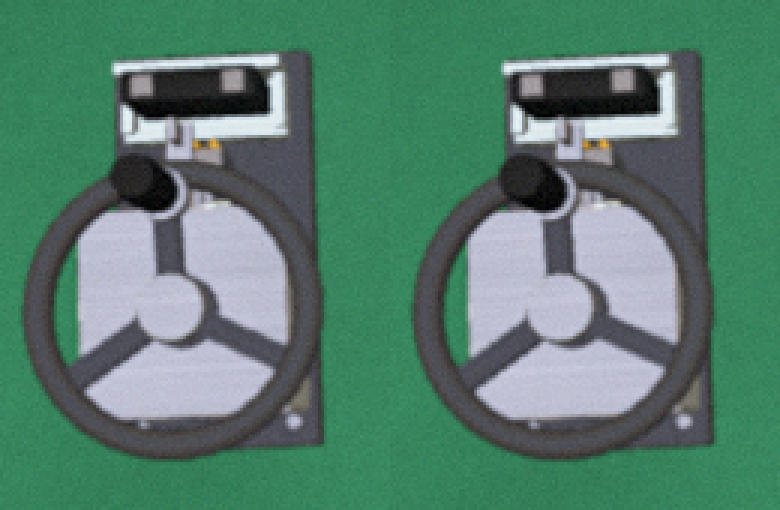

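The handle in the right-hand image, at (530,178), is now within 0.4 px of where it began. The robot is clear of everything, so I'm handing in.

```bash
python3 -c "
from plant import workorder; print(workorder.sign_off())"
```

```text
the job is handed in; nothing more can be done
None
```

The loaded tester's flywheel made one full clockwise turn and the job is handed in, no verdict shown: it first stopped about 5 mm past home, so I regripped and eased it back to within 1 mm of its start, then let go, leaving the empty tester untouched.

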